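# Clear the jar and rack the gel cassette

### The job

First lift the amber jar off the green-framed gel cassette and set it upright, wholly on the blue mat, while the cassette stays lying on its stand. Then rack the cassette for drying: stand it upright on a short edge, fully down in the free slot of the drying rack (the one nearer the robot), about centred along the slot, and let go. Do not drop or tip the jar, do not drop the cassette, and leave everything else on the bench where it is.

Things in the scene. Friction and masses are not known exactly. Their poses are not given: they have to be found in the camera images.
- jar: Amber glass jar with white cap and label, upright cylinder, 52 mm diameter, 75 mm high, 0.17 to 0.35 kg. It starts standing on the cassette. Origin: centre of its underside, z up its axis.
- mat: Blue square mat fixed to the bench, 130 x 130 x 3 mm. Origin: centre of its underside (its top is 3 mm higher); x and y along its sides.
- cassette: Flat gel cassette, clear plates in a bright green frame: a rigid slab 100 x 64 x 10 mm, about 0.12 kg, at first lying flat on the stand. Origin: centre of its underside as it lies then (5 mm below the slab's middle); x along the 100 mm length, y across the 64 mm width, z out of the face then up. Either short edge may go down, either face may look forward.
- cassette_mid (a point): The middle of the cassette slab (50 mm from each short edge, 5 mm from each face). Axes as the cassette's.
- stand: Fixed white stand, blue band on top: column 80 (x) x 36 (y) mm, top 45 mm above the bench, foot 120 x 80 x 6 mm. The cassette lies on it, length along x (within 3 degrees), middles within 5 mm, so each long side overhangs by about 14 mm and fingers reach down past both long sides. Origin: centre of the foot's underside.
- rack: Fixed drying rack: white base 170 (x) x 80 (y) x 8 mm, two slots 95 mm apart along x. Each runs along y between two orange rails 6 mm thick, 46 mm long, tops 38 mm above the bench, 13 mm apart (3 mm of play for the cassette). Fingers holding its long sides pass outside the rails' ends. Origin: centre of the base's underside; -x to the free slot, roughly to the robot.
- free_slot (a point): Middle of the floor of the free slot, 8 mm above the bench. x across the 13 mm gap, y along the slot, z up. A cassette fully home on a short edge has its middle 50 mm above this point; it may lean by the slot's play (about 6 degrees).
- stored_cassette: Grey-framed cassette, 64 mm wide, 100 mm high, 10 mm thick, standing loose in the rack's other slot, 95 mm behind the free one, its top 108 mm above the bench. Origin: centre of its lower edge. To be left alone.
- timer: White bench timer, 60 x 75 x 18 mm, lying flat. Origin: centre of its underside. Bystander.
- beaker: Glass beaker, 70 mm diameter, 70 mm high. Origin: centre of its underside. Bystander.
Mind the look-alikes: they are no part of the job. What is shaped like the jar but black or brown is not meant.

How it is judged:
By the outcome, as a careful person would: the job done as asked, in the order asked, and still so for the second after the job is handed in, with the robot touching nothing.
It also fails if it takes over 58 s, if anything falls off the work surface, if the arm or the gripper's body presses on something with over 40 N, if the wrist force passes 120 N, or if a joint passes its speed limit or range.

### The arm

A 6-joint arm with a two-finger parallel gripper is mounted at the origin on the work surface. World frame = base frame: x ahead of the robot, y to its left, z up, the work surface at z = 0. Lengths are in m, angles in rad, forces in N, time in s.
With the tool pointing down it reaches from about 0.3 to 0.775 m from the base axis. Payload 14.6 kg.
Tool frame: the origin (TCP) lies on the centre line of the jaws, within the pads' length; the fingertips stand 11 mm ahead of it and the grasp point (between the pads) lies 8 mm behind it; z points along the fingers, y is the direction in which the jaws open and shut (so a half turn about z gives the same grasp; the last joint's range is limited). The gripper opens to 94 mm and grips with 3 to 60 N. Pads are 16 mm wide; open, the fingers measure 119 mm over their backs; the gripper's body (75 mm by 177 mm) begins 78 mm behind the grasp point.
Start: joints at [1.264, 0.3, 1.521, -0, 1.321, -0.067], TCP at [0.131, 0.534, 0.216] pointing down, gripper open.
Joint ranges: [-3.03, 3.03], [-0.79, 2.21], [0.23, 2.52], [-1.04, 4.18], [0, 3.07], [-2.55, 2.55]. Speed limits (rad/s): [2.22, 2.22, 2.57, 3.14, 3.14, 3.14].

### API

Orientations are given as a unit quaternion [w, x, y, z].
In Python, from station import env, cams, job_done gives the robot as it stands.
- The arm moves only by the shell command python3 -m inch 'ROWS'. ROWS is a JSON object of lists of equal length, an entry for each row: "delta_pos": the shift along the tool's x, y, z in mm, a list of three; "dr": the turn, a rotation vector about the tool's x, y, z in rad, a list of three; "jaw": the finger opening in mm, from 0 to 94. A call has 1 to 20 rows; each row shifts and turns the commanded pose from where the row before left it, along the tool's axes as they then stand; what a row does not reach is not made up. A row lasts 1/8 s, in which the tool goes at most 62.5 mm and 10.7 degrees, less where a joint would pass 70% of its speed; a pose out of reach is approached as far as the arm can. A call is refused whole if a number of a shift passes 62.5 or a number of a turn 0.188, either way. A call with a gripper value outside its range is refused whole. The fingers move at their own pace and stop on an object; the grip force is fixed at half the most. Time passes only in rows, so rows that do not move let the fingers close. It gives the time, the measured TCP pose, the force and the opening at its end, in the units of the state.
- env.read_state(): the state, without advancing time (a new reading comes with each control period).
- cams.read_camera(name): name is "side" or "top"; returns the picture (400x640x3 uint8, red, green, blue); there is no depth.
- cams.camera_params(name): a dict with "fx", "fy", "cx", "cy" (pixels), "dist" ([k1, k2, p1, p2, k3] as OpenCV has them; the pictures are not rectified), "world_from_camera" (4x4, takes a point from camera to world coordinates). Camera axes: x right, y down, z forward; pixel columns grow to the right and rows downward; lengths in m; the calibration is good to about 2 mm. A picture is of the moment at which its call begins. camera_params takes no time and is no camera call.
- job_done(): hands the job in, once; it reports no verdict.
The state is a dict: "t": time; "joint_pos": joint angles; "qvel": joint speeds; "joint_efforts": joint torques, N m; "ee_pos": TCP position; "tool_rot": TCP orientation; "ft_force": force on the tool from outside, world axes, zero at the start; "torque": the same for the moment, N m; "opening": opening from 0.0 (shut) to 1.0 (fully open).
Only numpy, scipy, OpenCV 4.12 (cv2) and the standard library are available. Lean on these libraries where they do the work, as an engineer would, in place of code of your own. Each camera call takes 0.05 s, during which the arm holds its last target. There are 200 camera calls.

## Working session

There is one attempt and no reset: what is moved stays moved. The work goes in short steps, Python scripts to look and compute and a shell command to move; the robot and the scene stay as the last step left them, time stands still between calls to the robot, and variables do not carry over. Pictures are saved under pics/ and viewed, about 8 in all and at most 12, crops included, and the job is handed in when it is done.

```bash
mkdir -p pics; ls; python3 - <<'E'
from station import env,cams
import cv2,numpy as np
for n in("top","side"):
    cv2.imwrite(f"pics/{n}0.png",cams.read_camera(n)[:,:,::-1])
    p=cams.camera_params(n);print(n,p["fx"],p["fy"],p["cx"],p["cy"],p["dist"],np.round(p["world_from_camera"],3).tolist())
s=env.read_state();print(s)
E
```

```text
pics
top 380.95219810294986 380.95219810294986 316.0654197373039 207.68509974106334 [-0.04909824  0.          0.          0.          0.        ] [[0.02, -0.982, 0.19, 0.325], [-0.999, -0.014, 0.031, 0.062], [-0.028, -0.19, -0.981, 1.062], [0.0, 0.0, 0.0, 1.0]]
side 372.48190607680317 372.48190607680317 312.0407928001148 196.16514406745495 [-0.01312662  0.          0.          0.          0.        ] [[-0.899, -0.336, 0.28, 0.277], [-0.438, 0.671, -0.599, 0.636], [0.013, -0.661, -0.75, 0.735], [0.0, 0.0, 0.0, 1.0]]
{'t': 0.1, 'joint_pos': array([ 1.26437436e+00,  3.00447987e-01,  1.52147501e+00, -2.44553175e-05,
        1.32072798e+00, -6.65810721e-02]), 'qvel': array([-4.83965812e-04, -1.04833362e-03, -6.58363426e-04,  2.08878721e-04,
        1.85626128e-06, -7.93489991e-04]), 'joint_efforts': array([ 2.83126261e-03, -5.32632315e+01, -3.53278112e+01,  7.09755393e-02,
        2.35694333e-02, -5.42250609e-05]), 'ee_pos': array([0.13058531, 0.53405199, 0.21594388]), 'tool_rot': array([-8.64775032e-05,  1.19630197e-01,  9.92818380e-01, -5.22179121e-04]), 'ft_force': array([ 0.49175664, -0.65487852, -0.46920853]), 'torque': array([ 0.00967137, -0.01708978, -0.01411619]), 'opening': 0.9988277148456279}
```

View pics/top0.png

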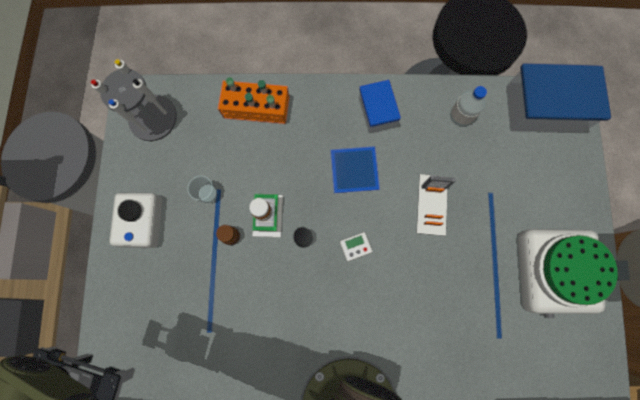

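View pics/side0.png

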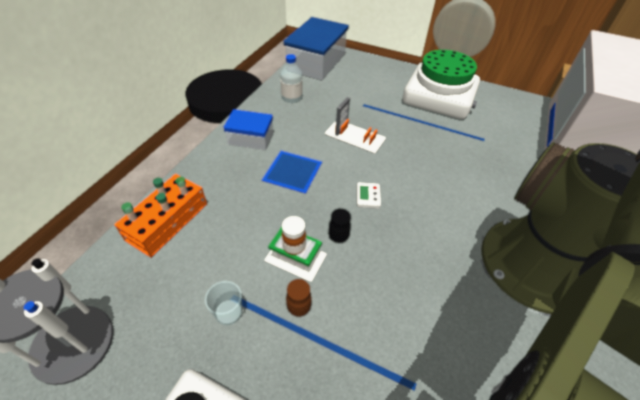

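The top view shows the amber jar's cap at (261,208) on the cassette at (267,214). The mat is at (355,170), and the free slot's rails are at about (433,219) on the rack. The brown (228,234) and black (303,237) look-alikes flank the stand. The side view agrees: cap (294,226), mat (293,172), rails (370,135).

```bash
cat > h.py <<'E'
import cv2,numpy as np
from station import env,cams
def P(n):
    p=cams.camera_params(n);K=np.array([[p["fx"],0,p["cx"]],[0,p["fy"],p["cy"]],[0,0,1]])
    return K,np.array(p["dist"]),np.array(p["world_from_camera"])
def ray(n,uv):
    K,d,T=P(n);q=cv2.undistortPoints(np.array(uv,float).reshape(-1,1,2),K,d).reshape(-1,2)
    return T[:3,3],np.c_[q,np.ones(len(q))]@T[:3,:3].T
def onz(n,uv,z):
    o,r=ray(n,uv);return o+r*((z-o[2])/r[:,2])[:,None]
def proj(n,X):
    K,d,T=P(n);R=T[:3,:3].T
    return cv2.projectPoints(np.array(X,float).reshape(-1,1,3),cv2.Rodrigues(R)[0],-R@T[:3,3],K,d)[0].reshape(-1,2)
def blobs(img,lo,hi,box,amin=6):
    x0,y0,x1,y1=box;h=cv2.cvtColor(img,cv2.COLOR_RGB2HSV)
    m=np.zeros(h.shape[:2],np.uint8);m[y0:y1,x0:x1]=cv2.inRange(h,lo,hi)[y0:y1,x0:x1]
    cs,_=cv2.findContours(m,cv2.RETR_EXTERNAL,cv2.CHAIN_APPROX_NONE)
    return [c.reshape(-1,2).astype(np.float32) for c in sorted(cs,key=cv2.contourArea,reverse=True) if len(c)>=amin]
def rect(X):
    (c,s,a)=cv2.minAreaRect((X[:,:2]*1000).astype(np.float32));return np.round(c,1),np.round(s,1),round(a,1)
E
cat > m.py <<'E'
from h import *
I={n:cv2.imread(f"pics/{n}0.png")[:,:,::-1].copy() for n in("top","side")}
def show(l,n,lo,hi,box,z,k=1):
    for c in blobs(I[n],lo,hi,box)[:k]:
        print(l,n,len(c),"px",c.mean(0).round(1),"rect",*rect(onz(n,c,z)))
show("mat","top",(100,120,60),(125,255,255),(320,140,390,200),.003)
show("mat","side",(100,120,60),(125,255,255),(255,145,330,200),.003)
show("green","top",(50,120,60),(80,255,255),(240,185,300,245),.055,2)
show("green","side",(50,120,60),(80,255,255),(260,215,335,280),.055,2)
show("cap","top",(0,0,170),(180,45,255),(247,195,274,221),.130)
show("cap","side",(0,0,170),(180,60,255),(275,210,310,240),.130)
show("rack","top",(0,0,170),(180,45,255),(410,165,455,245),.008)
show("rack","side",(0,0,170),(180,45,255),(320,115,390,160),.008)
show("rails","top",(3,130,100),(20,255,255),(410,165,455,245),.038,4)
show("rails","side",(3,130,100),(20,255,255),(320,115,390,160),.038,4)
show("standfoot","top",(0,0,170),(180,45,255),(245,185,300,245),.006,2)
E
python3 m.py
python3 - <<'E'
import cv2
a=cv2.imread("pics/top0.png")
c=[cv2.resize(a[170:250,w:w+65],None,fx=6,fy=6,interpolation=2) for w in(235,403)]
cv2.imwrite("pics/crop0.png",cv2.hconcat(c))
E
```

```text
mat top 170 px [354.4 169.5] rect [644.1 -13.3] [129.8 128.9] 5.3
mat side 143 px [292.  171.5] rect [641.7  -9.8] [130.1 131.1] 5.1
green top 167 px [267.3 213.3] rect [505.5 230.8] [62.2 97.2] 88.2
green side 167 px [295.2 248.6] rect [503.2 236.3] [66.5 99.9] 89.7
cap top 49 px [258.2 206.3] rect [505.8 235.5] [43.5 43.2] 0.9
cap side 64 px [292.9 225.3] rect [503.1 239.5] [49.9 53.2] 65.1
rack top 175 px [430.  205.8] rect [ 543.2 -231.9] [ 79.4 167.7] 85.3
rack side 176 px [355.3 136.7] rect [ 541.8 -227.3] [ 96.9 180.9] 85.3
rails top 34 px [435.  188.8] rect [ 580.1 -232.9] [44.1 10.1] 85.5
rails top 34 px [433.5 222.9] rect [ 484.9 -225.1] [ 5.5 46.1] 0.8
rails top 32 px [434.  216.1] rect [ 504.1 -227.2] [ 5.5 43.5] 0.8
rails side 53 px [369.8 134.8] rect [ 490.6 -212.3] [28.3 60.7] 0.5
rails side 27 px [343.7 125.7] rect [ 576.  -218.3] [14.  67.6] 6.0
standfoot top 49 px [258.2 206.3] rect [529.9 258.7] [49.2 49. ] 0.9
standfoot top 60 px [266.  233.6] rect [452.7 232.4] [76.8 12.5] 88.4
```

View pics/crop0.png

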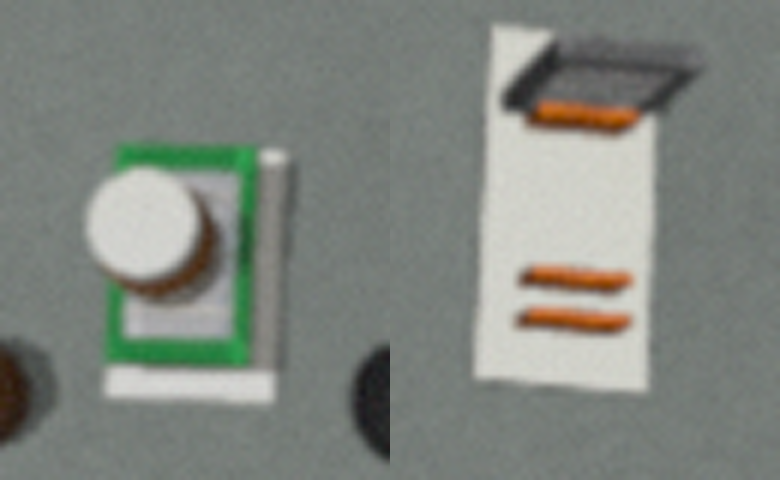

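```bash
python3 -m inch '{"delta_pos":[[0,0,0],[0,0,0],[-25,-20,0],[-32,-25,2],[-32,-25,2],[-32,-25,2],[-32,-25,2],[-32,-25,2],[-32,-25,2],[-32,-25,2],[-32,-25,2],[-32,-25,2],[-32,-25,2],[-29,-26,2],[0,0,0],[0,0,0]],"dr":[[0,0,-0.115],[0,0,-0.115],[0,0,0],[0,0,0],[0,0,0],[0,0,0],[0,0,0],[0,0,0],[0,0,0],[0,0,0],[0,0,0],[0,0,0],[0,0,0],[0,0,0],[0,0,0],[0,0,0]],"jaw":[94,94,94,94,94,94,94,94,94,94,94,94,94,94,94,94]}'
```

```text
t: 2.1
ee_pos: [0.5012, 0.2349, 0.1942]
tool_rot: [-0.0, 0.005, 1.0, -0.0]
ft_force: [0.4, -0.0, 0.5]
opening: 1.0
```

```bash
python3 - <<'E'
from h import *
a=[]
t=cams.read_camera("top");s=cams.read_camera("side")
cv2.imwrite("pics/t1.png",cv2.hconcat([cv2.resize(t[160:260,210:310],(400,400),interpolation=2),cv2.resize(s[150:300,220:370],(400,400),interpolation=2)])[:,:,::-1])
g=np.array([[.5012,.2349,.1942],[.5012,.2349,.183]])
print(proj("side",g),proj("top",g), proj("side",[[.505,.2375,.13],[.505,.2375,.055]]))
E
```

```text
[[294.31843955 203.14773583]
 [294.44796679 206.91171711]] [[253.76819878 203.10046925]
 [254.65572168 204.05525609]] [[292.76914008 223.8352414 ]
 [293.64393466 244.63735966]]
```

View pics/t1.png

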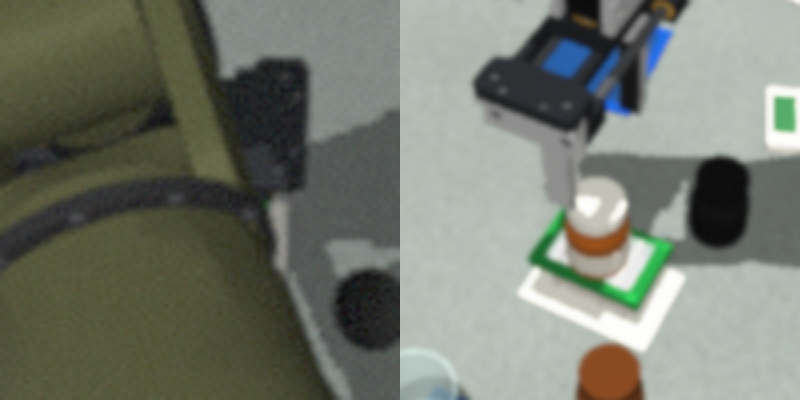

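The right panel shows the fingers above and astride the jar, with no contact. The near fingertip is at about (280,227) px and the cap at (295,224).

```bash
python3 -m inch '{"delta_pos":[[-3.5,2.5,10],[0,0,30],[0,0,30],[0,0,25],[0,0,11],[0,0,0],[0,0,0],[0,0,0],[0,0,0],[0,0,0],[0,0,0],[0,0,0]],"dr":[[0,0,0],[0,0,0],[0,0,0],[0,0,0],[0,0,0],[0,0,0],[0,0,0],[0,0,0],[0,0,0],[0,0,0],[0,0,0],[0,0,0]],"jaw":[94,94,94,94,94,94,40,40,40,40,40,40]}'
```

```text
t: 3.7
ee_pos: [0.5053, 0.2371, 0.0886]
tool_rot: [0.0, 0.005, 1.0, 0.0]
ft_force: [-2.3, 0.0, 0.9]
opening: 0.545
```

```bash
python3 -m inch '{"delta_pos":[[0,0,0],[0,0,-3],[0,0,-6],[0,0,-12],[0,0,-20],[0,0,-20],[0,0,-10],[0,0,0]],"dr":[[0,0,0],[0,0,0],[0,0,0],[0,0,0],[0,0,0],[0,0,0],[0,0,0],[0,0,0]],"jaw":[40,40,40,40,40,40,40,40]}'
python3 - <<'E'
from h import *
s=cams.read_camera("side")
cv2.imwrite("pics/t2.png",cv2.resize(s[140:300,220:380],(480,480),interpolation=2)[:,:,::-1])
for c in blobs(s,(50,120,60),(80,255,255),(255,210,335,285))[:2]: print(len(c),c.mean(0),rect(onz("side",c,.055)))
E
```

```text
t: 4.7
ee_pos: [0.5054, 0.2371, 0.1601]
tool_rot: [0.001, 0.005, 1.0, 0.0]
ft_force: [0.4, -0.7, -3.3]
opening: 0.546
153 [293.7843  249.69934] (array([502.4, 236.1]), array([66.1, 99.7]), 88.6)
24 [307.      236.33333] (array([488.6, 204.8]), array([ 3.1, 29.9]), 88.9)
```

View pics/t2.png

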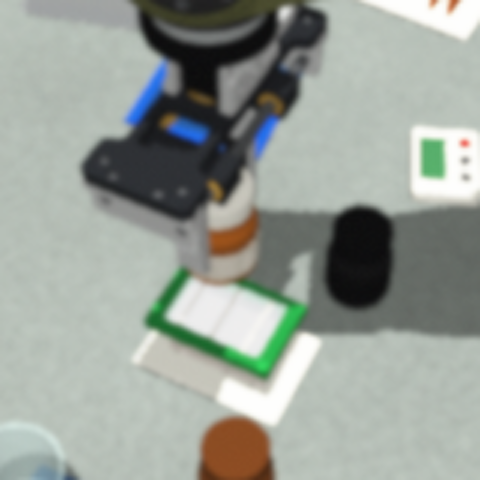

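The jar hangs upright in the jaws with its base at crop (225,275). The cassette lies undisturbed on the stand.

```bash
python3 -m inch '{"delta_pos":[[-6,-10,0],[-14,-25,0],[-16,-29,0],[-17,-30,0],[-18,-31,0],[-18,-31,0],[-17,-30,0],[-16,-29,0],[-12,-22,0],[-6,-10,0],[0,0,0],[0,0,30],[0,0,35],[0,0,30],[0,0,14],[0,0,5],[0,0,0],[0,0,0]],"dr":[[0,0,0],[0,0,0],[0,0,0],[0,0,0],[0,0,0],[0,0,0],[0,0,0],[0,0,0],[0,0,0],[0,0,0],[0,0,0],[0,0,0],[0,0,0],[0,0,0],[0,0,0],[0,0,0],[0,0,0],[0,0,0]],"jaw":[40,40,40,40,40,40,40,40,40,40,40,40,40,40,40,40,40,40]}'
```

```text
t: 7.0
ee_pos: [0.6433, -0.0113, 0.0466]
tool_rot: [0.001, 0.005, 1.0, -0.0]
ft_force: [-0.6, 0.1, -3.3]
opening: 0.544
```

Expected contact is at TCP z ≈ 0.0366, so I'll lower the last 10 mm gently.

```bash
python3 -m inch '{"delta_pos":[[0,0,4],[0,0,3],[0,0,1.5],[0,0,1],[0,0,0]],"dr":[[0,0,0],[0,0,0],[0,0,0],[0,0,0],[0,0,0]],"jaw":[40,40,40,40,40]}'; python3 - <<'E'
from h import *
s=cams.read_camera("side")
cv2.imwrite("pics/t3.png",cv2.resize(s[80:230,220:380],(480,450),interpolation=2)[:,:,::-1])
E
```

```text
t: 7.62
ee_pos: [0.6429, -0.0113, 0.0366]
tool_rot: [0.0, 0.005, 1.0, -0.0]
ft_force: [-3.8, 0.5, 5.6]
opening: 0.546
```

View pics/t3.png

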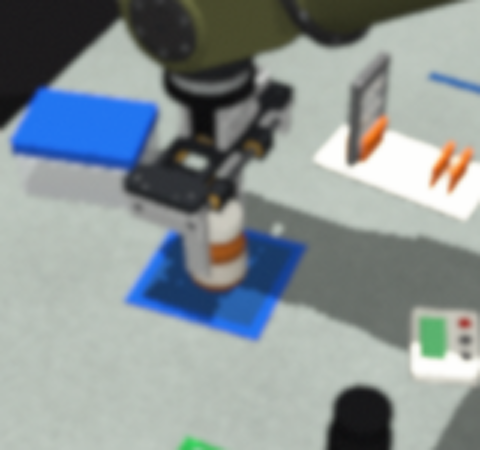

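The jar stands on the middle of the mat (base at crop (215,285)), and the force reading confirms contact. Next I release it and rise.

```bash
python3 -m inch '{"delta_pos":[[0,0,0],[0,0,0],[0,0,0],[0,0,0],[0,0,-5],[0,0,-25],[0,0,-50],[0,0,-50],[0,0,-30],[0,0,0]],"dr":[[0,0,0],[0,0,0],[0,0,0],[0,0,0],[0,0,0],[0,0,0],[0,0,0],[0,0,0],[0,0,0],[0,0,0]],"jaw":[94,94,94,94,94,94,94,94,94,94]}'
```

```text
t: 8.93
ee_pos: [0.6436, -0.0113, 0.1987]
tool_rot: [0.002, 0.005, 1.0, -0.0]
ft_force: [0.2, -0.9, -1.5]
opening: 1.001
```

```bash
python3 -m inch '{"delta_pos":[[8,14,2],[16,26,5],[18,30,6],[19,31,6],[20,32,7],[20,32,7],[18,30,6],[16,26,5],[9,15,3],[4.5,6.5,1],[0,0,0],[0,0,0],[0,0,0],[0,0,0],[0,0,0],[0,0,0],[0,0,0],[0,0,0]],"dr":[[0,0,0],[0,0,0],[0,0,0],[0,0,0],[0,0,0],[0,0,0],[0,0,0],[0,0,0],[0,0,0],[0,0,0.012],[0,0.16,0],[0,0.16,0],[0,0.16,0],[0,0.16,0],[0,0.16,0],[0,0.16,0],[0,0,0],[0,0,0]],"jaw":[94,94,94,94,94,94,94,94,94,94,94,94,94,94,94,94,94,94]}'; python3 - <<'E'
from h import *
from scipy.spatial.transform import Rotation as R
s=env.read_state();q=s["tool_rot"];r=R.from_quat(q,scalar_first=True).as_matrix()
print(s["ee_pos"].round(4),s["joint_pos"].round(3));print(r.round(3))
print("tool delta mm",(r.T@((np.array([.504,.2333,.050])+.008*r[:,2])-s["ee_pos"])*1000).round(1))
E
```

```text
t: 11.18
ee_pos: [0.4969, 0.2326, 0.1483]
tool_rot: [-0.46, 0.01, 0.888, 0.005]
ft_force: [0.2, 0.1, 0.4]
opening: 0.994
[0.4969 0.2326 0.1483] [ 0.262  0.907  0.996  0.278  2.157 -1.247]
[[-0.577  0.022 -0.817]
 [ 0.013  1.     0.018]
 [ 0.817  0.    -0.577]]
tool delta mm [-84.3   0.9  58.9]
```

```bash
python3 -m inch '{"delta_pos":[[-14,0.9,10],[-20,0,14],[-20,0,14],[-17,0,12],[-9,0,6],[-4.3,0,2.9],[0,0,0],[0,0,0],[0,0,0]],"dr":[[0,0,0],[0,0,0],[0,0,0],[0,0,0],[0,0,0],[0,0,0],[0,0,0],[0,0,0],[0,0,0]],"jaw":[94,94,94,94,94,94,94,80,80]}';python3 - <<'E'
from h import *
s=cams.read_camera("side");t=cams.read_camera("top")
cv2.imwrite("pics/t4.png",cv2.hconcat([cv2.resize(t[160:260,210:310],(400,400),interpolation=2),cv2.resize(s[170:290,235:355],(400,400),interpolation=2)])[:,:,::-1])
E
```

```text
t: 12.3
ee_pos: [0.497, 0.2336, 0.0456]
tool_rot: [-0.461, 0.01, 0.887, 0.005]
ft_force: [-0.0, 1.0, 0.2]
opening: 0.856
```

View pics/t4.png

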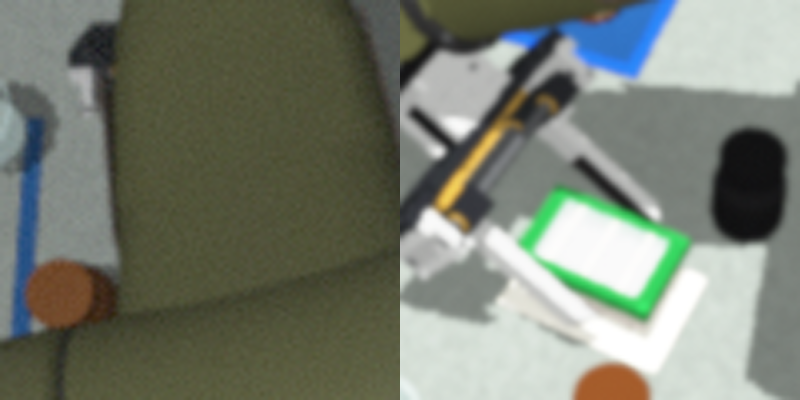

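The fingers straddle the cassette's long sides: near finger at crop (560,290), far finger at (620,190). It is safe to close.

```bash
python3 -m inch '{"delta_pos":[[0,0,0],[0,0,0],[0,0,0],[0,0,0],[0,0,0],[0,0,0],[2,0,-1.4],[5,0,-3.5],[12,0,-8.5],[20,0,-14],[20,0,-14],[20,0,-14],[20,0,-14],[0,0,0]],"dr":[[0,0,0],[0,0,0],[0,0,0],[0,0,0],[0,0,0],[0,0,0],[0,0,0],[0,0,0],[0,0,0],[0,0,0],[0,0,0],[0,0,0],[0,0,0],[0,0,0]],"jaw":[50,50,50,50,50,50,50,50,50,50,50,50,50,50]}'
```

```text
t: 14.15
ee_pos: [0.4974, 0.2337, 0.1681]
tool_rot: [-0.46, 0.009, 0.888, 0.005]
ft_force: [0.3, 0.1, -2.0]
opening: 0.678
```

```bash
cat > g.py <<'E'
import sys
from h import *
from scipy.spatial.transform import Rotation as R
def st():
    s=env.read_state();r=R.from_quat(s["tool_rot"],scalar_first=True);return s,r
# usage: go(target grasp pt (m), target tool-y world angle deg, tilt deg of tool z forward of down)
def go(G,yaw,tilt):
    s,r=st()
    rt=R.from_euler("z",yaw-90,degrees=True)*R.from_matrix(np.array([[-1,0,0],[0,1,0],[0,0,-1.]]))*R.from_euler("y",-tilt,degrees=True)
    m=r.as_matrix();d=m.T@(np.array(G)+.008*rt.as_matrix()[:,2]-s["ee_pos"])*1000
    print("t",s["t"],"ee",s["ee_pos"].round(4),"grasp",(s["ee_pos"]-.008*m[:,2]).round(4),"F",s["ft_force"].round(1),"q",s["joint_pos"].round(2))
    print("tooly ang",np.degrees(np.arctan2(m[1,1],m[0,1])).round(2),"tilt",np.degrees(np.arctan2(m[0,2],-m[2,2])).round(2),"z",m[:,2].round(3),"yz",m[2,1].round(4))
    print("shift(tool mm)",d.round(1),"dr",(r.inv()*rt).as_rotvec().round(4))
E
python3 -c "
from g import *
go([.504,.2333,.15],88.7,-54.8)"
python3 -m inch '{"delta_pos":[[0,0,0],[0,0,0],[0,0,0],[0,0,0],[0,0,0],[0,0,0],[0,0,0],[0,0,0],[0,0,0],[0,0,0],[0,0,0],[0,0,0]],"dr":[[0,-0.1,0],[0,-0.15,0],[0,-0.16,0],[0,-0.16,0],[0,-0.16,0],[0,-0.16,0],[0,-0.16,0],[0,-0.16,0],[0,-0.16,0],[0,-0.12,0],[0,-0.081,0],[0,0,0]],"jaw":[50,50,50,50,50,50,50,50,50,50,50,50]}'
python3 -c "
from g import *
go([.4945,-.226,.185],85.3,35.2)"
```

```text
t 14.15 ee [0.4974 0.2337 0.1681] grasp [0.5039 0.2336 0.1728] F [ 0.3  0.1 -2. ] q [ 0.26  0.89  0.98  0.29  2.19 -1.24]
tooly ang 88.75 tilt -54.8 z [-0.817  0.018 -0.576] yz 0.0011
shift(tool mm) [-18.6  -0.3  13.1] dr [-0.0002 -0.0001  0.0014]
t: 15.65
ee_pos: [0.4958, 0.2334, 0.1648]
tool_rot: [0.3, 0.01, 0.954, -0.004]
ft_force: [-0.6, 0.1, -0.9]
opening: 0.679
t 15.65 ee [0.4958 0.2334 0.1648] grasp [0.4912 0.2335 0.1714] F [-0.6  0.1 -0.9] q [ 0.51  0.13  1.98 -0.57  0.57 -0.63]
tooly ang 88.8 tilt 34.85 z [ 0.571 -0.013 -0.821] yz -0.0013
shift(tool mm) [ -18.1 -459.6   -3.3] dr [ 0.0339 -0.0059  0.0507]
```

```bash
python3 -m inch '{"delta_pos":[[-5,-12,0],[-13,-25,-3],[0,-33,0],[0,-35,0],[0,-35,0],[0,-35,0],[0,-35,0],[0,-35,0],[0,-35,0],[0,-35,0],[0,-35,0],[0,-35,0],[0,-33,0],[0,-25,0],[0,-17,0],[0,0,0],[0,0,0]],"dr":[[0,0,0],[0,0,0],[0,0,0],[0,0,0],[0,0,0],[0,0,0],[0,0,0],[0,0,0],[0,0,0],[0,0,0],[0,0,0],[0,0,0],[0.017,-0.003,0.025],[0.017,-0.003,0.026],[0,0,0],[0,0,0],[0,0,0]],"jaw":[50,50,50,50,50,50,50,50,50,50,50,50,50,50,50,50,50]}'
python3 - <<'E'
from g import *
go([.4945,-.226,.12],85.3,35.2)
s=cams.read_camera("side");t=cams.read_camera("top")
cv2.imwrite("pics/s5.png",s[:,:,::-1]);cv2.imwrite("pics/t5r.png",t[:,:,::-1])
cv2.imwrite("pics/t5.png",cv2.hconcat([cv2.resize(t[150:250,380:480],(400,400),interpolation=2),cv2.resize(s[70:170,310:410],(400,400),interpolation=2)])[:,:,::-1])
E
```

```text
t: 17.77
ee_pos: [0.4983, -0.2262, 0.1788]
tool_rot: [0.303, 0.04, 0.952, -0.011]
ft_force: [-0.2, -0.2, -1.2]
opening: 0.675
t 17.775 ee [ 0.4983 -0.2262  0.1788] grasp [ 0.4937 -0.2259  0.1853] F [-0.2 -0.2 -1.2] q [-0.64  0.09  1.99  0.58  0.6  -2.53]
tooly ang 85.28 tilt 35.27 z [ 0.577 -0.046 -0.816] yz 0.0025
shift(tool mm) [37.1 -0.3 53.7] dr [ 0.0018  0.0027 -0.0018]
```

View pics/t5.png

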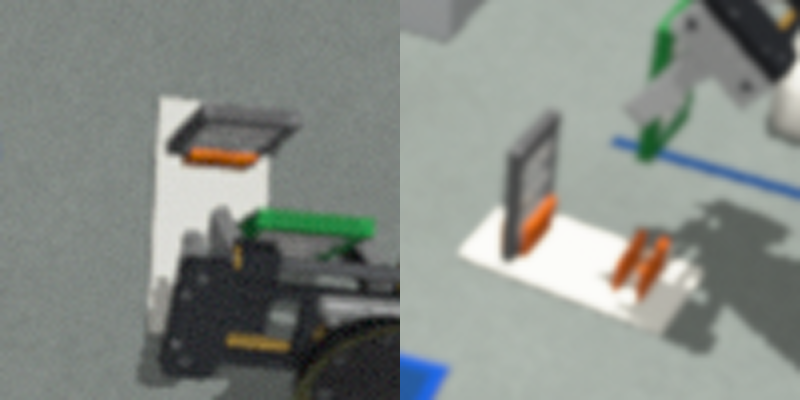

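The cassette hangs upright at the rack, ahead of the free rails (top view (435,206), side about (475,95)). Joint 6 is near its limit, though (-2.53 of -2.55), so I'll check whether the descent is feasible with a quick kinematic fit.

```bash
cat > k.py <<'E'
from g import *
from scipy.optimize import least_squares
s=env.read_state()
D=[([1.26437,.30045,1.52148,0,1.32073,-.06658],[.13059,.53405,.21594],[0,.1196,.99282,-.0005]),([.262,.907,.996,.278,2.157,-1.247],[.4969,.2326,.1483],[-.46,.01,.888,.005]),
([.26,.89,.98,.29,2.19,-1.24],[.4974,.2337,.1681],[-.46,.009,.888,.005]),([.51,.13,1.98,-.57,.57,-.63],[.4958,.2334,.1648],[.3,.01,.954,-.004]),(list(s["joint_pos"]),list(s["ee_pos"]),list(s["tool_rot"]))]
def E(a,v):return R.from_euler(a,v)
def fk(q,p):
    a1,d1,L1,a3,L2,L6,c=p;A=E("z",q[0]);B=A*E("y",q[1]);C=B*E("y",q[2]);W=C*E("z",q[3])*E("y",q[4])
    return A.apply([a1,0,d1])+B.apply([0,0,L1])+C.apply([a3,0,L2])+W.apply([0,0,L6]),W*E("z",q[5]+c)
best=None
for c in(0,1.57,3.14,-1.57):
    f=lambda p:np.concatenate([np.r_[fk(q,p)[0]-x,.2*(fk(q,p)[1].inv()*R.from_quat(o,scalar_first=True)).as_rotvec()] for q,x,o in D])
    o=least_squares(f,[0,.3,.4,0,.4,.25,c])
    if best is None or o.cost<best.cost:best=o
p=best.x;print("fit",p.round(3),"max resid",abs(best.fun).max().round(4))
def ik(G,yaw,tilt,q0):
    rt=R.from_euler("z",yaw-90,degrees=True)*R.from_matrix(np.array([[-1,0,0],[0,1,0],[0,0,-1.]]))*R.from_euler("y",-tilt,degrees=True)
    T=np.array(G)+.008*rt.as_matrix()[:,2]
    o=least_squares(lambda q:np.r_[fk(q,p)[0]-T,.3*(fk(q,p)[1].inv()*rt).as_rotvec()],q0);return o.x.round(3),o.cost
if __name__=="__main__":
    for z in(.185,.15,.1,.06): print(z,*ik([.4945,-.226,z],85.3,35.2,s["joint_pos"]))
    print("flip");q=s["joint_pos"].copy();q[5]+=np.pi
    print("same tilt less:");
    for t in(25,15): print(t,*ik([.4945,-.226,.06],85.3,t,s["joint_pos"]))
E
python3 k.py
```

```text
fit [-0.089  0.243  0.508  0.063  0.523  0.315  1.572] max resid 0.0463
0.185 [-0.587  0.091  1.993  0.541  0.572 -2.465] 2.0706878444803772e-24
0.15 [-0.587  0.142  2.02   0.612  0.507 -2.547] 7.127076349811303e-21
0.1 [-0.587  0.224  2.05   0.754  0.42  -2.705] 5.368318157041113e-26
0.06 [-0.587  0.297  2.066  0.915  0.36  -2.88 ] 4.769504412770562e-19
flip
same tilt less:
25 [-0.533  0.312  1.965  0.394  0.501 -2.335] 6.126177623315829e-30
15 [-0.486  0.354  1.854  0.159  0.699 -2.086] 3.3093622374671873e-19
```

The fit is rough, but it shows J6 would pass its limit on the way down. A steeper grasp (placing tilt about 20° instead of 35°) avoids that. I'll take the cassette back to the stand, re-grip at -70° and return; there is time for it.

```bash
python3 -m inch '{"delta_pos":[[0,12,0],[0,25,0],[0,33,0],[0,35,0],[0,35,0],[0,35,0],[0,35,0],[0,35,0],[0,35,0],[0,35,0],[0,35,0],[0,35,0],[0,33,0],[0,25,0],[0,17,0],[0,0,0]],"dr":[[0,0,0],[-0.017,0.003,-0.025],[-0.017,0.003,-0.026],[0,0,0],[0,0,0],[0,0,0],[0,0,0],[0,0,0],[0,0,0],[0,0,0],[0,0,0],[0,0,0],[0,0,0],[0,0,0],[0,0,0],[0,0,0]],"jaw":[50,50,50,50,50,50,50,50,50,50,50,50,50,50,50,50]}' 
python3 -m inch '{"delta_pos":[[0,0,0],[0,0,0],[0,0,0],[0,0,0],[0,0,0],[0,0,0],[0,0,0],[0,0,0],[0,0,0],[0,0,0],[0,0,0],[0,0,0]],"dr":[[0,0.1,0],[0,0.15,0],[0,0.16,0],[0,0.16,0],[0,0.16,0],[0,0.16,0],[0,0.16,0],[0,0.16,0],[0,0.16,0],[0,0.12,0],[0,0.081,0],[0,0,0]],"jaw":[50,50,50,50,50,50,50,50,50,50,50,50]}'
sed -i 's/q\[3\])\*E/S4*q[3])*E/; s/E("z",q\[5\]+c)/E("z",S6*q[5]+c)/; s/^best=None/best=None;S4=-1;S6=1/' k.py
sed -i '/if __name__/,$d' k.py
cat >> k.py <<'E'
bb=None
E
python3 - <<'E'
import k;from k import *
go([.5039,.2336,.060],88.75,-54.8)
for a in(1,-1):
  for b in(1,-1):
    k.S4,k.S6=a,b
    o=min((least_squares(f,[0,.3,.4,0,.4,.25,c]) for c in(0,1.57,3.14,-1.57)),key=lambda o:o.cost)
    print(a,b,o.x.round(3),abs(o.fun).max().round(4))
    if abs(o.fun).max()<.01:
        k.p=o.x
        print("pick-70",ik([.504,.2335,.05],88.75,-70,s["joint_pos"]))
        for t in(20,25):
          for z in(.185,.06):print(t,z,ik([.4945,-.226,z],85.3,t,D[3][0]))
E
```

```text
t: 19.88
ee_pos: [0.5107, 0.2347, 0.1788]
tool_rot: [0.301, 0.009, 0.954, -0.003]
ft_force: [0.5, 0.0, -1.2]
opening: 0.681
t: 21.38
ee_pos: [0.5114, 0.2328, 0.1774]
tool_rot: [-0.462, 0.01, 0.887, 0.005]
ft_force: [-0.0, 0.2, -0.9]
opening: 0.676
fit [ 0.824 -0.007 -0.367 -0.203 -0.254 -0.263  1.173] max resid 0.1144
t 21.375 ee [0.5114 0.2328 0.1774] grasp [0.5179 0.2327 0.182 ] F [-0.   0.2 -0.9] q [ 0.26  0.91  0.91  0.29  2.23 -1.23]
tooly ang 88.7 tilt -55.08 z [-0.82   0.018 -0.572] yz -0.0002
shift(tool mm) [-92.    0.6  81.4] dr [ 0.0006 -0.0049 -0.0006]
1 1 [-0.079  0.24   0.506  0.063  0.513  0.314  1.572] 0.0458
1 -1 [-0.079  0.24   0.506  0.063  0.513  0.314  6.092] 0.3257
-1 1 [ 0.824 -0.007 -0.367 -0.203 -0.254 -0.263  1.173] 0.1144
-1 -1 [ 0.824 -0.007 -0.367 -0.203 -0.254 -0.263 -0.586] 0.4047
```

```bash
python3 -m inch '{"delta_pos":[[-12,0.6,10],[-20,0,18],[-20,0,18],[-20,0,18],[-15,0,13],[-4.5,0,4],[0,0,0]],"dr":[[0,-0.005,0],[0,0,0],[0,0,0],[0,0,0],[0,0,0],[0,0,0],[0,0,0]],"jaw":[50,50,50,50,50,50,50]}' 
python3 -c "
from g import *
go([.5039,.2336,.0502],88.75,-54.8)"
```

```text
t: 22.25
ee_pos: [0.4982, 0.2341, 0.0577]
tool_rot: [-0.459, 0.01, 0.888, 0.005]
ft_force: [-1.3, 0.6, -0.8]
opening: 0.675
t 22.25 ee [0.4982 0.2341 0.0577] grasp [0.5047 0.234  0.0623] F [-1.3  0.6 -0.8] q [ 0.26  1.02  1.01  0.26  2.03 -1.28]
tooly ang 88.75 tilt -54.67 z [-0.816  0.018 -0.578] yz 0.0002
shift(tool mm) [-9.4 -0.4  7.7] dr [0.     0.0022 0.0002]
```

```bash
python3 -m inch '{"delta_pos":[[-5,0,4],[-3,0,2.5],[-1.4,0,1.2],[0,0,0],[0,0,0]],"dr":[[0,0,0],[0,0,0],[0,0,0],[0,0,0],[0,0,0]],"jaw":[50,50,50,50,50]}' 
python3 -m inch '{"delta_pos":[[0,0,0],[0,0,0],[0,0,0],[1,0,0],[1.1,0,0],[0,0,0]],"dr":[[0,0,0],[0,0,0],[0,0,0],[0,0.133,0],[0,0.133,0],[0,0,0]],"jaw":[84,84,84,84,84,84]}' 
python3 - <<'E'
from g import *
go([.504,.2336,.0500],88.75,-70)
s=cams.read_camera("side")
for c in blobs(s,(50,120,60),(80,255,255),(255,210,335,285))[:2]: print(len(c),c.mean(0),rect(onz("side",c,.055)))
E
```

```text
t: 22.88
ee_pos: [0.4973, 0.2341, 0.0453]
tool_rot: [-0.459, 0.01, 0.888, 0.005]
ft_force: [-0.2, 0.2, -0.9]
opening: 0.675
t: 23.62
ee_pos: [0.4956, 0.2338, 0.0449]
tool_rot: [-0.574, 0.009, 0.818, 0.006]
ft_force: [0.8, 0.5, -0.6]
opening: 0.896
t 23.625 ee [0.4956 0.2338 0.0449] grasp [0.5031 0.2336 0.0476] F [ 0.8  0.5 -0.6] q [ 0.25  1.2   0.85  0.34  2.27 -1.25]
tooly ang 88.73 tilt -70.12 z [-0.94   0.021 -0.34 ] yz -0.0011
shift(tool mm) [ 2.   0.  -1.7] dr [ 0.     -0.0021 -0.0012]
119 [294.9748  245.05042] (array([504.6, 235.1]), array([ 71.3, 101.3]), 88.8)
```

```bash
python3 -m inch '{"delta_pos":[[2,0,-1.7],[0,0,0],[0,0,0],[0,0,0],[0,0,0],[0,0,0],[3,0,-1],[8,0,-3],[20,0,-7],[28,0,-10],[28,0,-10],[28,0,-10],[10,0,-4],[0,0,0]],"dr":[[0,0,0],[0,0,0],[0,0,0],[0,0,0],[0,0,0],[0,0,0],[0,0,0],[0,0,0],[0,0,0],[0,0,0],[0,0,0],[0,0,0],[0,0,0],[0,0,0]],"jaw":[84,50,50,50,50,50,50,50,50,50,50,50,50,50]}' 
python3 -m inch '{"delta_pos":[[0,0,0],[0,0,0],[0,0,0],[0,0,0],[0,0,0],[0,0,0],[0,0,0],[0,0,0],[0,0,0],[0,0,0],[0,0,0],[0,0,0]],"dr":[[0,-0.1,0],[0,-0.15,0],[0,-0.16,0],[0,-0.16,0],[0,-0.16,0],[0,-0.16,0],[0,-0.16,0],[0,-0.16,0],[0,-0.16,0],[0,-0.12,0],[0,-0.081,0],[0,0,0]],"jaw":[50,50,50,50,50,50,50,50,50,50,50,50]}'
python3 -c "
from g import *
go([.4945,-.226,.185],85.3,20)"
```

```text
t: 25.42
ee_pos: [0.4965, 0.2341, 0.1828]
tool_rot: [-0.573, 0.009, 0.82, 0.006]
ft_force: [-0.0, -0.2, -1.9]
opening: 0.679
t: 26.92
ee_pos: [0.4954, 0.2341, 0.1812]
tool_rot: [0.173, 0.01, 0.985, -0.002]
ft_force: [-0.1, 0.7, -0.6]
opening: 0.678
t 26.925 ee [0.4954 0.2341 0.1812] grasp [0.4926 0.2341 0.1887] F [-0.1  0.7 -0.6] q [ 0.45  0.17  1.8  -0.2   0.87 -0.99]
tooly ang 88.81 tilt 19.9 z [ 0.34  -0.008 -0.94 ] yz -0.0012
shift(tool mm) [  -9.3 -460.1    7.9] dr [ 0.0197 -0.0016  0.058 ]
```

```bash
python3 -m inch '{"delta_pos":[[0,-12,0],[-3,-25,2],[-6,-33,2],[0,-35,0],[0,-35,0],[0,-35,0],[0,-35,0],[0,-35,0],[0,-35,0],[0,-35,0],[0,-35,0],[0,-35,0],[0,-33,0],[0,-25,0],[0,-17,0],[0,0,0],[0,0,0]],"dr":[[0,0,0],[0,0,0],[0,0,0],[0,0,0],[0,0,0],[0,0,0],[0,0,0],[0,0,0],[0,0,0],[0,0,0],[0,0,0],[0,0,0],[0.01,-0.001,0.029],[0.01,-0.001,0.029],[0,0,0],[0,0,0],[0,0,0]],"jaw":[50,50,50,50,50,50,50,50,50,50,50,50,50,50,50,50,50]}'
python3 -c "
from g import *
go([.4945,-.226,.120],85.3,20)"
```

```text
t: 29.05
ee_pos: [0.4943, -0.2258, 0.1815]
tool_rot: [0.175, 0.041, 0.984, -0.006]
ft_force: [-0.3, -0.2, -1.6]
opening: 0.68
t 29.05 ee [ 0.4943 -0.2258  0.1815] grasp [ 0.4915 -0.2256  0.189 ] F [-0.3 -0.2 -1.6] q [-0.57  0.15  1.83  0.22  0.86 -2.18]
tooly ang 85.23 tilt 20.08 z [ 0.343 -0.027 -0.939] yz 0.0018
shift(tool mm) [21.  -0.3 65.8] dr [ 0.0013  0.0024 -0.0017]
```

```bash
python3 -m inch '{"delta_pos":[[3,0,10],[7,0,20],[8,0,24],[6,0,19],[3.2,0,9.7],[0,0,0],[0,0,0]],"dr":[[0,0,0],[0,0,0],[0,0,0],[0,0,0],[0,0,0],[0,0,0],[0,0,0]],"jaw":[50,50,50,50,50,50,50]}'
python3 - <<'E'
from g import *
go([.4945,-.226,.102],85.3,20)
s=cams.read_camera("side");t=cams.read_camera("top")
cv2.imwrite("pics/s6.png",s[:,:,::-1]);cv2.imwrite("pics/t6.png",t[:,:,::-1])
cv2.imwrite("pics/c6.png",cv2.hconcat([cv2.resize(t[175:240,400:465],(400,400),interpolation=2),cv2.resize(s[95:160,325:390],(400,400),interpolation=2)])[:,:,::-1])
for n,i,b in(("top",t,(405,165,465,245)),("side",s,(315,80,400,160))):
    for l,lo,hi in(("green",(50,110,40),(80,255,255)),("orange",(3,130,90),(20,255,255))):
        for c in blobs(i,lo,hi,b)[:3]:print(n,l,len(c),c.min(0),c.max(0),c.mean(0).round(1))
E
```

```text
t: 29.92
ee_pos: [0.4977, -0.2261, 0.0953]
tool_rot: [0.175, 0.041, 0.984, -0.007]
ft_force: [0.3, 0.7, -0.9]
opening: 0.677
t 29.925 ee [ 0.4977 -0.2261  0.0953] grasp [ 0.495  -0.2259  0.1028] F [ 0.3  0.7 -0.9] q [-0.57  0.28  1.9   0.27  0.66 -2.24]
tooly ang 85.25 tilt 20.16 z [ 0.344 -0.028 -0.938] yz 0.0007
shift(tool mm) [ 0.8 -0.1  0.6] dr [ 0.0003  0.0038 -0.0011]
top orange 34 [427. 187.] [443. 191.] [435.  188.8]
top orange 9 [438. 223.] [442. 224.] [440.2 223.4]
side green 13 [366. 127.] [369. 132.] [367.2 129.4]
side orange 48 [364. 130.] [376. 143.] [370.  136.5]
side orange 27 [340. 119.] [348. 132.] [343.7 125.7]
```

View pics/c6.png

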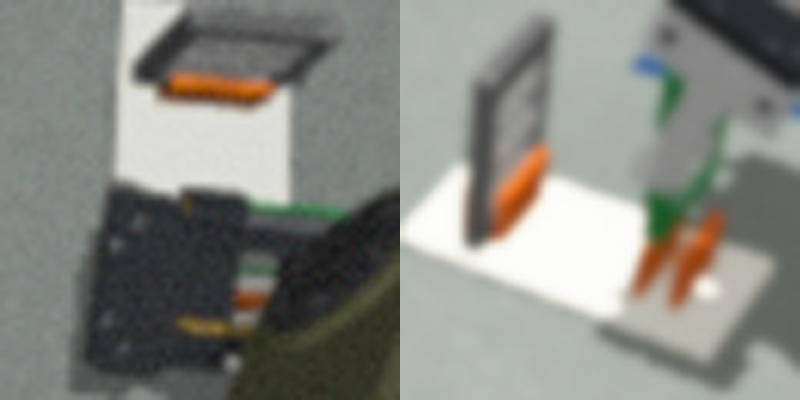

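The cassette's lower near corner, at side px (367,134), hangs just over the free rails (near ends at about (364,142) and (370,144)). I'll compare the projected expected edges with the picture to refine the alignment.

```bash
python3 - <<'E'
from g import *
a=np.radians(-4.7);ex=np.array([np.cos(a),np.sin(a),0]);ey=np.array([-ex[1],ex[0],0])
S=np.array([.4946,-.2255,0])
def W(o,x,y,z):return o+ex*x+ey*y+np.array([0,0,z])
rails=[[W(S,sx*.0095+dx,y,.038) for dx,y in((-.003,-.023),(.003,-.023),(.003,.023),(-.003,.023))] for sx in(-1,1)]
G=np.array([.495,-.2259,.1028])
cas=[[W(G,x,y,z) for x,y in((-.005,-.032),(.005,-.032),(.005,.032),(-.005,.032))] for z in(-.05,.05)]
def pan(f,n,box,sets,k=6):
    x0,y0,w,h=box;im=cv2.resize(cv2.imread(f)[y0:y0+h,x0:x0+w],None,fx=k,fy=k,interpolation=2)
    for s,col in sets:
        q=((proj(n,s)-[x0,y0]+.5)*k-.5).round().astype(int);cv2.polylines(im,[q.reshape(-1,1,2)],True,col,1)
    return im
rs=[(r,(255,0,0)) for r in rails];cs=[(c,(255,0,255)) for c in cas]
p=[pan("pics/side0.png","side",(345,108,44,44),rs),pan("pics/s6.png","side",(345,98,44,44),rs+cs),pan("pics/top0.png","top",(412,200,44,44),rs)]
cv2.imwrite("pics/o7.png",cv2.hconcat(p))
E
```

```text
(no output)
```

View pics/o7.png

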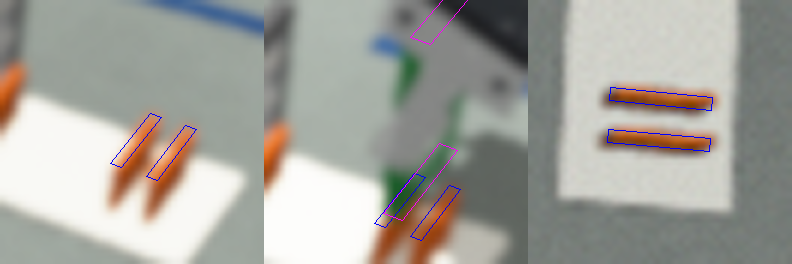

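Expected and seen edges agree to about 1 mm in both views: rails in the first and third panels, cassette corner in the middle. Now I start the insertion.

```bash
python3 -m inch '{"delta_pos":[[1.7,0,3.8],[1.7,0,4.7],[1.7,0,4.7],[1.4,0,3.8],[1,0,2.8],[0.7,0,1.9],[0,0,0]],"dr":[[0,0,0],[0,0,0],[0,0,0],[0,0,0],[0,0,0],[0,0,0],[0,0,0]],"jaw":[50,50,50,50,50,50,50]}'; python3 -c "
from g import *
go([.4947,-.2257,.060],85.3,20)"
```

```text
t: 30.9
ee_pos: [0.4997, -0.2267, 0.0751]
tool_rot: [0.179, 0.041, 0.983, -0.008]
ft_force: [-4.5, 9.1, 33.9]
opening: 0.68
t 30.9 ee [ 0.4997 -0.2267  0.0751] grasp [ 0.4969 -0.2265  0.0826] F [-4.5  9.1 33.9] q [-0.57  0.32  1.91  0.29  0.61 -2.27]
tooly ang 85.23 tilt 20.52 z [ 0.35  -0.03  -0.936] yz -0.001
shift(tool mm) [10.2  0.6 20.3] dr [-0.0014  0.0103 -0.0009]
```

It has touched a rail (34 N). I back off and look.

```bash
python3 -c "
from g import *
print(env.read_state()['torque'])"; python3 -m inch '{"delta_pos":[[-1.8,0,-4.7],[-2,0,-6],[-2.5,0,-7],[0,0,0],[0,0,0]],"dr":[[0,0,0],[0,0,0],[0,0,0],[0,0,0],[0,0,0]],"jaw":[50,50,50,50,50]}'; python3 - <<'E'
from g import *
s0,r=st();go([.4947,-.2257,.1],85.3,20)
s=cams.read_camera("side");t=cams.read_camera("top");cv2.imwrite("pics/s8.png",s[:,:,::-1]);cv2.imwrite("pics/t8.png",t[:,:,::-1])
a=np.radians(-4.7);ex=np.array([np.cos(a),np.sin(a),0]);ey=np.array([-ex[1],ex[0],0])
S=np.array([.4946,-.2255,0]);G=s0["ee_pos"]-.008*r.as_matrix()[:,2]
W=lambda o,x,y,z:o+ex*x+ey*y+np.array([0,0,z])
rails=[[W(S,q*.0095+dx,y,.038) for dx,y in((-.003,-.023),(.003,-.023),(.003,.023),(-.003,.023))] for q in(-1,1)]
cas=[[W(G,x,.032,z) for x,z in((-.005,-.05),(.005,-.05),(.005,.05),(-.005,.05))],[W(G,x,y,-.05) for x,y in((-.005,-.032),(.005,-.032),(.005,.032),(-.005,.032))],[W(G,x,y,.05) for x,y in((-.005,-.032),(.005,-.032),(.005,.032),(-.005,.032))]]
def pan(im,n,box,sets,k=9):
    x0,y0,w,h=box;im=cv2.resize(im[y0:y0+h,x0:x0+w,::-1],None,fx=k,fy=k,interpolation=2)
    for q,col in sets:cv2.polylines(im,[((proj(n,q)-[x0,y0]+.5)*k-.5).round().astype(int).reshape(-1,1,2)],True,col,1)
    return im
rs=[(x,(255,0,0)) for x in rails];cs=[(c,(255,0,255)) for c in cas]
cv2.imwrite("pics/o8.png",cv2.hconcat([pan(s,"side",(350,95,44,60),rs+cs),pan(t,"top",(415,190,44,60),rs+cs)]))
E
```

```text
[ 1.78859976 -1.0836769   0.62612737]
t: 31.52
ee_pos: [0.4969, -0.226, 0.09]
tool_rot: [0.175, 0.041, 0.984, -0.007]
ft_force: [-0.4, -0.4, -1.4]
opening: 0.678
t 31.525 ee [ 0.4969 -0.226   0.09  ] grasp [ 0.4942 -0.2258  0.0975] F [-0.4 -0.4 -1.4] q [-0.57  0.29  1.9   0.27  0.65 -2.25]
tooly ang 85.24 tilt 20.09 z [ 0.343 -0.027 -0.939] yz 0.0013
shift(tool mm) [-1.3  0.1 -2.1] dr [ 0.0008  0.0026 -0.0015]
```

View pics/o8.png

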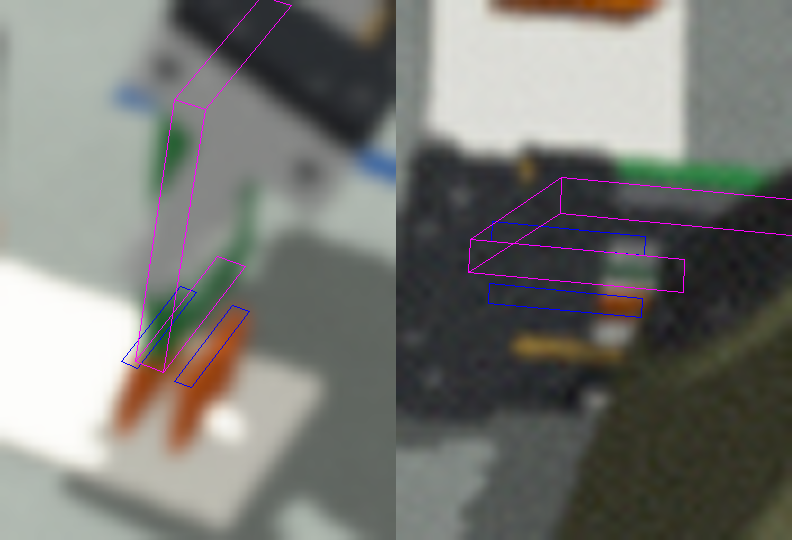

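The overlay shows the cassette leaning in the grip. Its top is several mm towards +x compared with the expected outline (top-view strip at (448,209), predicted at about 212). I'll put a number on it from the colours.

```bash
python3 - <<'E'
from g import *
G=np.array([.4942,-.2258,.0975])
for f,z0 in(("t6",.1028),("t8",.0975)):
    t=cv2.imread(f"pics/{f}.png").astype(float)
    g=np.clip(t[:,:,1]-np.maximum(t[:,:,0],t[:,:,2]),0,None)
    o=np.clip(t[:,:,2]-t[:,:,0]-25,0,None)
    for u in(445,447,449,440,441,442):
        r=(202,214) if u>443 else (214,223)
        w=g[r[0]:r[1],u];v=np.arange(*r)
        if w.sum()<20: continue
        c=(w*v).sum()/w.sum();zz=z0+.05 if u>443 else z0-.045
        X=onz("top",[[u,c]],zz)[0]*1000
        # distance across slot, from slot centre S
        a=np.radians(-4.7);print(f,u,round(c,2),w.sum(),"X",X.round(1),"across-slot mm",round(((X[:2]-[494.6,-225.5])@[np.cos(a),np.sin(a)]),1))
t=cv2.imread("pics/top0.png").astype(float);o=np.clip(t[:,:,2]-t[:,:,0]-40,0,None)
for u in(440,441,442):
    for r in((211,220),(220,228)):
        v=np.arange(*r);c=(o[r[0]:r[1],u]*v).sum()/o[r[0]:r[1],u].sum();X=onz("top",[[u,c]],.038)[0]*1000
        a=np.radians(-4.7);print("rail",u,round(c,2),round(((X[:2]-[494.6,-225.5])@[np.cos(a),np.sin(a)]),1))
E
```

```text
t6 445 208.35 68.0 X [ 503.2 -222.2  152.8] across-slot mm 8.3
t6 447 207.49 96.0 X [ 505.4 -227.2  152.8] across-slot mm 10.9
t6 449 207.84 103.0 X [ 504.6 -232.   152.8] across-slot mm 10.5
t6 440 218.54 39.0 X [ 494.  -237.3   57.8] across-slot mm 0.4
t6 441 218.11 35.0 X [ 495.2 -240.    57.8] across-slot mm 1.8
t6 442 218.42 45.0 X [ 494.4 -242.7   57.8] across-slot mm 1.2
t8 445 208.64 140.0 X [ 503.5 -223.8  147.5] across-slot mm 8.8
t8 447 208.28 176.0 X [ 504.5 -228.8  147.5] across-slot mm 10.1
t8 449 208.27 179.0 X [ 504.6 -233.6  147.5] across-slot mm 10.6
t8 440 219.15 33.0 X [ 493.3 -238.8   52.5] across-slot mm -0.2
t8 441 219.4 35.0 X [ 492.6 -241.5   52.5] across-slot mm -0.6
t8 442 219.72 32.0 X [ 491.8 -244.1   52.5] across-slot mm -1.3
rail 440 216.16 10.8
rail 440 223.11 -8.3
rail 441 216.07 11.3
rail 441 223.01 -7.8
rail 442 216.03 11.6
rail 442 222.87 -7.2
```

```bash
python3 - <<'E'
from g import *
t=cv2.imread("pics/t5r.png").astype(float);g=np.clip(t[:,:,1]-np.maximum(t[:,:,0],t[:,:,2]),0,None)
for u in(455,460,465,470):
    w=g[198:214,u];v=np.arange(198,214);c=(w*v).sum()/w.sum();X=onz("top",[[u,c]],.2353)[0]*1000
    a=np.radians(-4.7);print(u,round(c,2),w.sum(),X.round(1),"rel grasp",round((X[:2]-[493.7,-225.9])@[np.cos(a),np.sin(a)],1))
# side: left (far, +x) and right borders of the green near-end face per row
for f in("s6","s8"):
    s=cv2.imread(f"pics/{f}.png").astype(float);g=s[:,:,1]-np.maximum(s[:,:,0],s[:,:,2])
    for v in(108,110,112,128,130,132,134): print(f,v,g[v,362:384].astype(int).tolist())
G=np.array([.4942,-.2258,.0975]);a=np.radians(-4.7);ex=np.array([np.cos(a),np.sin(a),0]);ey=np.array([-ex[1],ex[0],0])
for z in(.05,.035,-.035,-.05): print(z,proj("side",[G+ex*x+ey*.032+[0,0,z] for x in(-.005,.005)]).round(1).tolist())
s=cv2.imread("pics/side0.png").astype(float);o=s[:,:,2]-s[:,:,0]-30
for v in(130,134,138): print("rail",v,o[v,358:384].astype(int).tolist())
S=np.array([.4946,-.2255,.038])
for x in(-.0125,-.0065,.0065,.0125): print("rail edge",x,proj("side",[S+ex*x+ey*y for y in(.023,-.023)]).round(1).tolist())
E
```

```text
455 204.81 353.0 [ 495.3 -218.9  235.3] rel grasp 1.0
460 205.69 369.0 [ 493.5 -229.9  235.3] rel grasp 0.1
465 206.56 428.0 [ 491.7 -240.9  235.3] rel grasp -0.8
470 206.12 399.0 [ 492.8 -252.   235.3] rel grasp 1.2
s6 108 [7, 7, 5, 3, 5, 15, 31, 39, 29, 15, 6, 2, 2, 2, 1, 1, 1, 1, 0, 1, 1, 1]
s6 110 [9, 8, 8, 10, 13, 23, 37, 37, 24, 12, 3, 1, 1, 1, 1, 1, 1, 1, 1, 0, 1, 1]
s6 112 [9, 9, 8, 10, 17, 27, 30, 20, 10, 3, 2, 1, 1, 1, 2, 3, 4, 2, 2, 1, 1, 0]
s6 128 [1, 5, 17, 32, 46, 46, 41, 36, 32, 27, 20, 13, 2, -7, -10, -4, 2, 5, 5, 5, 5, 4]
s6 130 [0, 1, 9, 30, 46, 49, 48, 29, 8, 1, 1, -9, -35, -60, -63, -39, -9, 3, 6, 5, 5, 5]
s6 132 [-1, 1, 12, 29, 47, 42, 7, -26, -34, -27, -30, -57, -84, -88, -66, -31, -6, 4, 6, 6, 5, 5]
s6 134 [-1, -3, -16, -24, -20, -27, -46, -55, -48, -49, -68, -92, -101, -82, -46, -17, -2, 2, 3, 5, 5, 6]
s8 108 [8, 7, 6, 5, 6, 15, 23, 19, 10, 4, 2, 1, 1, 1, 1, 2, 1, 1, 1, 1, 1, 0]
s8 110 [9, 9, 9, 10, 15, 26, 38, 42, 28, 13, 4, 2, 1, 1, 1, 1, 0, 1, 1, 1, 1, 1]
s8 112 [9, 9, 9, 11, 18, 28, 38, 35, 20, 8, 3, 2, 0, 0, 1, 1, 1, 0, 1, 1, 1, 1]
s8 128 [1, 3, 7, 15, 23
[... 396 characters left out ...]
[[371.6, 111.3], [368.2, 110.2]]
-0.035 [[368.3, 131.7], [365.1, 130.6]]
-0.05 [[367.7, 135.8], [364.5, 134.7]]
rail 130 [-26, -26, -25, -26, -25, -24, -22, -15, 16, 71, 123, 140, 90, 23, -9, 3, 51, 98, 100, 44, -9, -27, -31, -30, -30, -29]
rail 134 [-26, -26, -26, -25, -23, -12, 29, 91, 132, 125, 92, 60, 49, 55, 85, 127, 134, 79, 24, -4, -18, -23, -26, -27, -28, -29]
rail 138 [-26, -26, -25, -24, -15, 22, 63, 82, 57, 31, 22, 40, 85, 119, 107, 70, 35, 6, -18, -24, -25, -26, -25, -25, -25, -25]
rail edge -0.0125 [[370.7, 137.6], [377.2, 129.1]]
rail edge -0.0065 [[368.9, 136.9], [375.4, 128.4]]
rail edge 0.0065 [[364.8, 135.4], [371.4, 127.0]]
rail edge 0.0125 [[363.0, 134.7], [369.6, 126.3]]
```

In the first grip the top measured within 1 mm of expected, so the cassette slipped in the second grip. It now leans about 3.8° with its middle about 4 mm too far in +x, and the two views agree to 2 mm. I turn and shift to compensate, then lower with a force check.

```bash
python3 -m inch '{"delta_pos":[[3.3,0,-1.2],[0,0,0],[1.2,0,2.8],[1.6,0,3.6],[1.6,0,3.6],[1,0,2.4],[0,0,0]],"dr":[[0,-0.065,0],[0,0,0],[0,0,0],[0,0,0],[0,0,0],[0,0,0],[0,0,0]],"jaw":[50,50,50,50,50,50,50]}'; python3 -c "
from g import *
go([.4908,-.2257,.060],85.3,23.8)"
```

```text
t: 32.5
ee_pos: [0.4936, -0.2257, 0.0764]
tool_rot: [0.207, 0.041, 0.978, -0.008]
ft_force: [-0.9, -0.2, -1.2]
opening: 0.677
t 32.5 ee [ 0.4936 -0.2257  0.0764] grasp [ 0.4903 -0.2254  0.0837] F [-0.9 -0.2 -1.2] q [-0.59  0.29  1.96  0.39  0.55 -2.37]
tooly ang 85.24 tilt 23.8 z [ 0.403 -0.032 -0.915] yz 0.0014
shift(tool mm) [ 9.2 -0.3 21.9] dr [ 0.0008  0.0011 -0.0015]
```

No contact at 4 mm below the rail tops, so I carry on.

```bash
python3 -m inch '{"delta_pos":[[0.8,0,1.8],[1.2,0,2.8],[1.2,0,2.7],[0,0,0]],"dr":[[0,0,0],[0,0,0],[0,0,0],[0,0,0]],"jaw":[50,50,50,50]}'; python3 -c "
from g import *
go([.4908,-.2257,.060],85.3,23.8)"
```

```text
t: 33.0
ee_pos: [0.4939, -0.2258, 0.0687]
tool_rot: [0.207, 0.041, 0.977, -0.008]
ft_force: [6.3, -0.8, -3.9]
opening: 0.682
t 33.0 ee [ 0.4939 -0.2258  0.0687] grasp [ 0.4907 -0.2256  0.076 ] F [ 6.3 -0.8 -3.9] q [-0.59  0.31  1.96  0.4   0.54 -2.39]
tooly ang 85.23 tilt 23.85 z [ 0.404 -0.033 -0.914] yz 0.0009
shift(tool mm) [ 6.3 -0.2 14.7] dr [ 0.0004  0.002  -0.0015]
```

A sideways force of +6 N in x means it is inside the slot, brushing the near rail. I ease +0.8 mm in x and continue.

```bash
python3 -m inch '{"delta_pos":[[-0.8,0,0.3],[1,0,2.2],[1.2,0,2.7],[1,0,2.3],[0,0,0]],"dr":[[0,0,0],[0,0,0],[0,0,0],[0,0,0],[0,0,0]],"jaw":[50,50,50,50,50]}'; python3 -c "
from g import *
go([.4915,-.2257,.058],85.3,23.8)"
```

```text
t: 33.62
ee_pos: [0.4944, -0.2257, 0.0606]
tool_rot: [0.207, 0.041, 0.978, -0.008]
ft_force: [0.0, 0.0, -1.6]
opening: 0.678
t 33.625 ee [ 0.4944 -0.2257  0.0606] grasp [ 0.4911 -0.2255  0.068 ] F [ 0.   0.  -1.6] q [-0.59  0.32  1.97  0.41  0.52 -2.4 ]
tooly ang 85.23 tilt 23.8 z [ 0.403 -0.032 -0.914] yz 0.0014
shift(tool mm) [ 3.7 -0.2  9.3] dr [ 0.0008  0.0012 -0.0016]
```

```bash
python3 -m inch '{"delta_pos":[[1,0,2.4],[1.2,0,2.7],[0.8,0,1.9],[0,0,0]],"dr":[[0,0,0],[0,0,0],[0,0,0],[0,0,0]],"jaw":[50,50,50,50]}'; python3 -m inch '{"delta_pos":[[0.4,0,0.9],[0.4,0,0.9],[0,0,0]],"dr":[[0,0,0],[0,0,0],[0,0,0]],"jaw":[50,50,50]}';python3 -c "
from g import *
go([.4915,-.2257,.056],85.3,23.8)"
```

```text
t: 34.12
ee_pos: [0.4945, -0.2257, 0.0531]
tool_rot: [0.207, 0.041, 0.978, -0.008]
ft_force: [-0.1, 0.3, -1.1]
opening: 0.678
t: 34.5
ee_pos: [0.4946, -0.2258, 0.0513]
tool_rot: [0.207, 0.041, 0.977, -0.008]
ft_force: [-0.2, -0.1, -0.7]
opening: 0.676
t 34.5 ee [ 0.4946 -0.2258  0.0513] grasp [ 0.4913 -0.2255  0.0586] F [-0.2 -0.1 -0.7] q [-0.59  0.34  1.97  0.43  0.5  -2.42]
tooly ang 85.24 tilt 23.82 z [ 0.404 -0.033 -0.914] yz 0.0011
shift(tool mm) [ 0.9 -0.2  2.4] dr [ 0.0006  0.0015 -0.0015]
```

```bash
python3 -m inch '{"delta_pos":[[0.4,0,0.9],[0.4,0,0.9],[0,0,0]],"dr":[[0,0,0],[0,0,0],[0,0,0]],"jaw":[50,50,50]}'; python3 -m inch '{"delta_pos":[[0.4,0,0.9],[0.4,0,0.9],[0,0,0]],"dr":[[0,0,0],[0,0,0],[0,0,0]],"jaw":[50,50,50]}'
```

```text
t: 34.88
ee_pos: [0.4945, -0.2258, 0.0493]
tool_rot: [0.207, 0.041, 0.978, -0.008]
ft_force: [-0.4, 0.5, -0.9]
opening: 0.677
t: 35.25
ee_pos: [0.4946, -0.2258, 0.0473]
tool_rot: [0.207, 0.041, 0.977, -0.008]
ft_force: [0.4, 0.1, -0.9]
opening: 0.679
```

```bash
python3 -m inch '{"delta_pos":[[0.4,0,0.9],[0.4,0,0.9],[0,0,0]],"dr":[[0,0,0],[0,0,0],[0,0,0]],"jaw":[50,50,50]}'; python3 -m inch '{"delta_pos":[[0.4,0,0.9],[0.4,0,0.9],[0,0,0]],"dr":[[0,0,0],[0,0,0],[0,0,0]],"jaw":[50,50,50]}'
python3 - <<'E'
from g import *
go([.4915,-.2257,.05],85.3,23.8)
t=cams.read_camera("top");s=cams.read_camera("side")
cv2.imwrite("pics/o9.png",cv2.hconcat([cv2.resize(s[95:155,340:400],(400,400),interpolation=2),cv2.resize(t[185:245,405:465],(400,400),interpolation=2)])[:,:,::-1])
E
```

```text
t: 35.62
ee_pos: [0.4949, -0.2259, 0.0459]
tool_rot: [0.207, 0.041, 0.977, -0.008]
ft_force: [-1.6, 1.8, 3.3]
opening: 0.677
t: 36.0
ee_pos: [0.4957, -0.226, 0.0454]
tool_rot: [0.208, 0.041, 0.977, -0.008]
ft_force: [-5.4, 7.8, 21.4]
opening: 0.675
t 36.0 ee [ 0.4957 -0.226   0.0454] grasp [ 0.4925 -0.2257  0.0527] F [-5.4  7.8 21.4] q [-0.59  0.35  1.97  0.44  0.48 -2.44]
tooly ang 85.26 tilt 24.01 z [ 0.407 -0.033 -0.913] yz 0.0003
shift(tool mm) [ 2.  -0.1  2.1] dr [-0.      0.0049 -0.0008]
```

View pics/o9.png

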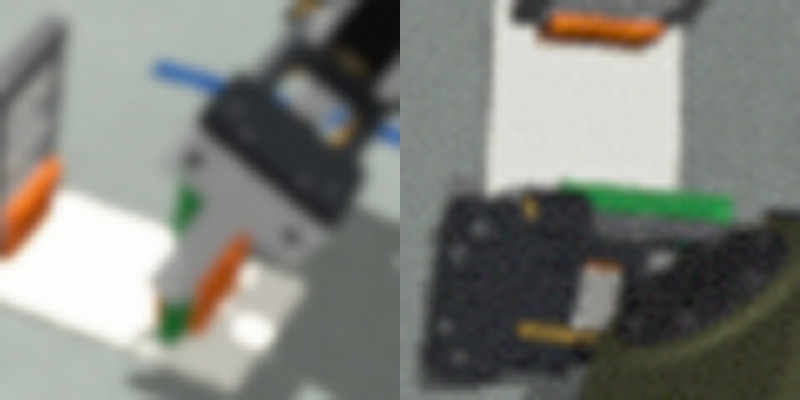

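Side view: the cassette's lower corner is at px (366,146), between the rails and at floor level, and 21 N of floor contact confirms it is seated. I ease the load, open, and retract along the tool axis.

```bash
python3 -m inch '{"delta_pos":[[-0.6,0,-1.4],[0,0,0],[0,0,0],[0,0,0],[0,0,0],[0,0,0],[0,0,0],[0,0,-5],[0,0,-15],[0,0,-35],[0,0,-45],[0,0,-45],[0,0,-30],[0,0,0]],"dr":[[0,0,0],[0,0,0],[0,0,0],[0,0,0],[0,0,0],[0,0,0],[0,0,0],[0,0,0],[0,0,0],[0,0,0],[0,0,0],[0,0,0],[0,0,0],[0,0,0]],"jaw":[50,50,92,92,92,92,92,92,92,92,92,92,92,92]}'
python3 - <<'E'
from g import *
go([.4915,-.2257,.2],85.3,23.8)
t=cams.read_camera("top");s=cams.read_camera("side");cv2.imwrite("pics/tf.png",t[:,:,::-1]);cv2.imwrite("pics/sf.png",s[:,:,::-1])
c0=cv2.imread("pics/top0.png")[:,:,::-1].copy();s0=cv2.imread("pics/side0.png")[:,:,::-1].copy()
def b(l,n,i,lo,hi,box,z,k=1):
    for c in blobs(i,lo,hi,box)[:k]:print(l,n,len(c),c.min(0),c.max(0),*rect(onz(n,c,z)))
g=((50,110,40),(80,255,255))
b("cass","top",t,*g,(405,170,470,245),.108,2);b("cass","side",s,*g,(330,90,400,165),.108,2)
a=np.radians(-4.7);ex=np.array([np.cos(a),np.sin(a),0]);ey=np.array([-ex[1],ex[0],0]);S=np.array([.4946,-.2255,0])
for n in("top","side"):print("pred",n,[proj(n,[S+ex*x+ey*y+[0,0,z] for x in(-.005,.005) for y in(-.032,.032)]).round(0).tolist() for z in(.008,.108)])
w=((0,0,165),(180,60,255))
b("cap","top",t,*w,(320,140,395,200),.078);b("cap","side",s,*w,(255,130,330,195),.078)
b("rail2","top",t,(3,130,100),(20,255,255),(410,165,455,200),.038);b("rail2","side",s,(3,130,100),(20,255,255),(330,110,352,140),.038)
E
```

```text
t: 37.85
ee_pos: [0.4238, -0.2206, 0.2076]
tool_rot: [0.209, 0.041, 0.977, -0.01]
ft_force: [0.2, -0.7, 0.6]
opening: 0.978
t 37.85 ee [ 0.4238 -0.2206  0.2076] grasp [ 0.4205 -0.2203  0.2149] F [ 0.2 -0.7  0.6] q [-0.68 -0.05  1.99  0.3   0.87 -2.33]
tooly ang 85.18 tilt 24.03 z [ 0.407 -0.036 -0.913] yz -0.0018
shift(tool mm) [-58.8   0.6  42.7] dr [-0.0024  0.0055 -0.0011]
cass top 67 [422. 213.] [454. 220.] [ 491.9 -217.2] [17.4 81.9] 3.0
cass side 76 [365. 108.] [379. 144.] [ 485.4 -168.3] [ 20.7 166.5] 6.8
pred top [[[442.0, 224.0], [419.0, 222.0], [442.0, 221.0], [419.0, 218.0]], [[454.0, 218.0], [428.0, 216.0], [454.0, 214.0], [429.0, 212.0]]]
pred side [[[375.0, 135.0], [366.0, 146.0], [372.0, 133.0], [363.0, 145.0]], [[380.0, 107.0], [370.0, 119.0], [376.0, 106.0], [367.0, 118.0]]]
cap top 46 [348. 154.] [364. 169.] [643.  -12.5] [42.2 43.2] 0.7
cap side 420 [255. 130.] [329. 194.] [622.8  20. ] [198.6 239.4] 26.7
rail2 top 34 [427. 187.] [443. 191.] [ 580.1 -232.9] [44.1 10.1] 85.5
rail2 side 27 [340. 119.] [348. 132.] [ 576.  -218.3] [14.  67.6] 6.0
```

Projected and seen extents match within 2 px for a fully seated cassette. The jar's cap is 1 mm from the mat's centre, and the stored cassette's rail is unchanged. One last check on the bystanders, then I hand in.

```bash
python3 - <<'E'
import cv2,numpy as np
from station import job_done,env
a=cv2.imread("pics/side0.png").astype(int);b=cv2.imread("pics/sf.png").astype(int)
for l,(x0,y0,x1,y1) in dict(timer=(354,178,384,210),beaker=(203,280,246,325),brown=(284,277,314,318),black=(326,206,354,244),stored=(332,95,352,135)).items():
    print(l,"median/95% diff",np.median(abs(a-b)[y0:y1,x0:x1]),np.percentile(abs(a-b)[y0:y1,x0:x1],95))
print(env.read_state()["t"]);print(job_done())
E
```

```text
timer median/95% diff 8.0 9.0
beaker median/95% diff 8.0 9.0
brown median/95% diff 5.0 8.0
black median/95% diff 3.0 8.0
stored median/95% diff 7.0 9.0
37.95
the job is handed in; nothing more can be done
None
```

I moved the amber jar onto the blue mat and stood the cassette in the free slot. I handed the job in at 37.95 s of the 58 s allowed, with the gripper open and clear of everything; no verdict is reported.

**What went differently from plan:**
- **First grip abandoned:** it would have run joint 6 past its limit on the way down. I laid the cassette back on the stand and gripped it again at a steeper angle.
- **Cassette slipped:** it slipped a few mm and leaned about 4° in the second grip. The first insertion then touched a rail, with about 34 N on the wrist.
- **Correction:** I backed off, measured the lean in both cameras (they disagreed by 2–3 mm), corrected it and lowered again until it met the slot floor at 21 N.

**Last checks:**
- **Jar:** its cap is about 1 mm from the mat's centre in the top view. The side-view cap mask failed because it caught the whole search window, so only the top view confirms this.
- **Cassette:** in both views its outline is mostly within 2 px of a fully seated, centred one (largest gap about 4 px at the base in the top view).
- **Bystanders:** the timer, beaker, stored cassette and both look-alikes show only a small, even brightness change in the side view and no sign of movement.

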